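# Open the dust box: draw the barrel bolt and take off the cover

## Task

Open the dust box for emptying. Lift the handle of the barrel bolt out of its notch, draw the bolt all the way back and let the handle drop into the other notch so that it stays open; then squeeze the red snap tab in towards the black rib to release the yellow cover, lift the cover off and lay it flat on the middle of the black rubber mat, without dropping it there. Do not disturb the loose things lying about.

Things in the scene. Friction and masses are not known exactly. Their poses are not given: they have to be found in the camera images.
- dust_box: Grey metal dust box fixed on the bench; origin on the bench, front at its -x, y to the left seen from the front, z up. In mm of this frame: left, chamber x -85..65, y 0..150, wall top z 87, 6 mm lip round the cover; right, fan housing x -25..65, y -155..-5, z to 227, then a spigot to z 275. The bolt's rod lies along y at x -50, z 107, in guide blocks y -35..-15 and -150..-130, x to -65.
- visor_edge (a point): Middle of the lower front edge of the visor, at box x -137, y -80, z 227 mm. The visor plate, 8 mm thick, y -159..-1 mm, juts out from the housing over the bolt's handle: the handle is reached only from the front, the tool tilted some 35 to 45 degrees (fingers forward and down).
- land (a point): Centre of the steel land block in front of the rod, at box x -60, y -81, z 89 mm; 36 x 32 x 24 mm (x, y, z). The handle hangs in the notch at its +y side when the bolt is shut (handle y -55) and in the notch at its -y side when drawn back (y -105); unlifted it strikes the block.
- bolt (a joint): Slide of the barrel bolt (steel rod 14 mm thick, 205 mm long), m: 0 = shut, 0.05 = at its end stop, growing as it is drawn towards the box's -y, out of the staple on the cover. Stiff, about 3 N; stays where it is left.
- bolt_handle (a joint): Turn of the bolt's handle about the rod (box y), rad: 0 = hanging in a notch, pointing forward and 45 degrees down; grows as it is lifted; 0.79 = level, straight out to the front; at most 1.15. It clears the land block from about 0.75 and falls back by its own weight.
- handle_ball (a point): Centre of the black ball, 20 mm across, on the end of the bolt's steel handle (10 mm rod); 75 mm from the rod's axis. With the bolt shut it stands at x -103, y -55, z 54 of the dust box.
- cover: Yellow cover plate 136 x 136 x 8 mm, 0.35 kg, lying on the chamber with 2 mm play; origin at the centre of its underside (box x -10, y 75, z 87), axes as the box's; two notches in its +y edge pass the catch brackets. On it, in mm: steel staple for the bolt, x -57..-23, y -50..-35, z to 35; fixed black rib, 60 wide in x, y 2..8, z 8..58; the red snap tab.
- cover_tab (a joint): Bend of the red snap tab, rad: a plate 40 wide (76 at the foot), 50 tall, 5 mm thick, rooted at cover y 35 mm. 0 = at rest, leaning out to +y (top at y 53) with two toes under the catch lips; 0.36 = pressed upright against its stop (outer face y 38). Toes free from about 0.27. Near the top 3 N starts it, 8 N presses it fully; springs back.
- catch_lip (a point): Middle between the two steel catch brackets on the chamber's left wall, level with the lips' underside: box x -10, y 123, z 126 mm. The brackets, each 12 mm wide at box x -40 and 20, stand at y 145..153; their lips, 5 mm thick, reach in to y 123 over the tab's toes. A finger fits between them (48 mm).
- cover_grip (a point): Point of the cover midway between rib and pressed tab, cover x 0, y 20, z 44 mm: pinch rib and tab together here from above, closing along the cover's y (55 mm over the tops at rest, 36 mm pressed). Moves with the cover.
- mat: Black rubber mat fixed on the bench, 180 x 180 x 4 mm; origin at the centre of its underside.
- mallet: Loose wooden mallet lying behind on the left, 184 x 85 x 60 mm; leave alone.
- glue_bottle: Loose white bottle with a red nozzle, 59 mm across, 181 mm tall, standing; leave alone.
- block_a: Loose tapered wooden block, 28 x 50 x 63 mm, standing at the right; leave alone.
- block_b: Loose tapered wooden block, 28 x 50 x 64 mm, standing behind; leave alone.
- calliper: Loose steel calliper lying at the front right, 68 x 152 x 9 mm; leave alone.
- block_c: Loose tapered wooden block, 28 x 49 x 63 mm, standing in front of the box; leave alone.

How it is judged:
By the outcome, as a careful person would: the job done as asked, in the order asked, and still so for the second after the job is handed in, with the robot touching nothing.
It also fails if it takes over 62 s, if anything falls off the work surface, if the arm or the gripper's body presses on something with over 40 N, if the wrist force passes 120 N, or if a joint passes its speed limit or range.

## Robot

A 6-joint arm with a two-finger parallel gripper is mounted at the origin on a cart in front of the work surface, level with it; the furniture and walls round the work are solid. World frame = base frame: x ahead of the robot, y to its left, z up, the work surface at z = 0. Lengths are in m, angles in rad, forces in N, time in s.
With the tool pointing down it reaches from about 0.35 to 0.975 m from the base axis. Payload 17.4 kg.
Tool frame: the origin (TCP) lies on the centre line of the jaws, within the pads' length; the fingertips stand 22 mm ahead of it and the grasp point (between the pads) lies 3 mm ahead of it; z points along the fingers, y is the direction in which the jaws open and shut (so a half turn about z gives the same grasp; the last joint's range is limited). The gripper opens to 85 mm and grips with 20 to 120 N. Pads are 22 mm wide; open, the fingers measure 114 mm over their backs; the gripper's body (76 mm by 85 mm) begins 54 mm behind the grasp point. The pads swing forward as they close: fully open they stand 13 mm farther back than shut.
Start: joints at [-1.224, 0.116, 1.442, -0, 1.584, -0.038], TCP at [0.253, -0.626, 0.253] pointing down, gripper open.
Joint ranges: [-2.83, 2.83], [-0.83, 2.19], [0.07, 2.5], [-1.14, 4.28], [0.01, 3], [-2.97, 2.97]. Speed limits (rad/s): [1.89, 1.89, 2.22, 3.14, 3.14, 3.14].

## Interface

Orientations are given as a unit quaternion [x, y, z, w].
In Python, from bench import bot, fingers, solver, optics, workorder, get_time, get_qpos, get_joint_vel, get_tau, get_eef_pos, get_eef_rot, get_contact_force, get_torque, get_width gives the robot as it stands. The module is installed in compiled form; this text tells all that it offers. Calls block until the motion is done:
- bot.move_pose(position, orientation): joint-space move of the TCP to a pose.
- bot.movel(position, rot=None, speed=0.15, guard=None): straight line of the TCP; rot=None keeps the orientation; speed is the mean speed in m/s. With guard (N) it stops when the force on the tool has changed by that much, and returns True; else False.
- bot.goto_joints(angles): joint-space move.
- fingers.command_gripper(opening, grip_force=None): opening from 0.0 (shut) to 1.0 (fully open); grip_force is the grip in N (None keeps the last); returns when the fingers have stopped.
- bot.wait(seconds).
- solver.inverse_kinematics(position, orientation): joint angles nearest the present ones, or None.
- optics.grab_frame(name): name is "scene" or "top"; returns a dict with "image" (400x640x3 uint8, blue, green, red), "mtx" (3x3 intrinsics, pixels), "cam_to_world" (4x4, takes a point from camera to world coordinates). Camera axes: x right, y down, z forward; pixel columns grow to the right and rows downward; lengths in m; the calibration is good to about 2 mm. A picture is of the moment at which its call begins. There is no depth.
A pose or a line that the arm cannot do raises bot.PlanningError and nothing moves.
- workorder.finish_job(): hands the job in, once; it reports no verdict.
Readings, each from a call of its own:
- get_time(): time.
- get_qpos(): joint angles.
- get_joint_vel(): joint speeds.
- get_tau(): joint torques, N m.
- get_eef_pos(): TCP position.
- get_eef_rot(): TCP orientation.
- get_contact_force(): force on the tool from outside, world axes, zero at the start.
- get_torque(): the same for the moment, N m.
- get_width(): opening from 0.0 (shut) to 1.0 (fully open).
Only numpy, scipy, OpenCV 4.12 (cv2) and the standard library are available. Lean on these libraries where they do the work, as an engineer would, in place of code of your own. Each camera call takes 0.05 s, during which the arm holds its last target. There are 200 camera calls.

## Working session

There is one attempt and no reset: what is moved stays moved. The work goes in short steps, each a Python script; the robot and the scene stay as the last script left them, time stands still between calls to the robot, and variables do not carry over. Pictures are saved under pics/ and viewed, about 8 in all and at most 12, crops included, and the job is handed in when it is done.

```bash
mkdir -p pics; ls
python3 - <<'E'
from bench import *
import cv2,numpy as np
np.set_printoptions(precision=4,suppress=True)
for n in("scene","top"):
    f=optics.grab_frame(n);cv2.imwrite(f"pics/{n}0.png",f["image"]);print(f["mtx"],f["cam_to_world"])
print(get_time(),get_eef_pos(),get_eef_rot())
E
```

```text
pics
[[491.1796   0.     312.0254]
 [  0.     491.1796 201.8004]
 [  0.       0.       1.    ]] [[-0.9996 -0.0156  0.025   0.4947]
 [-0.0288  0.7014 -0.7122  1.0896]
 [-0.0065 -0.7126 -0.7015  1.2651]
 [ 0.      0.      0.      1.    ]]
[[403.004    0.     315.9356]
 [  0.     403.004  202.4916]
 [  0.       0.       1.    ]] [[ 0.2875 -0.935   0.2078  0.2709]
 [-0.9578 -0.2803  0.0641 -0.111 ]
 [-0.0017 -0.2174 -0.9761  1.4452]
 [ 0.      0.      0.      1.    ]]
0.1 [ 0.2533 -0.6255  0.2527] [ 0.9816  0.1912 -0.0001 -0.0005]
```

View pics/scene0.png

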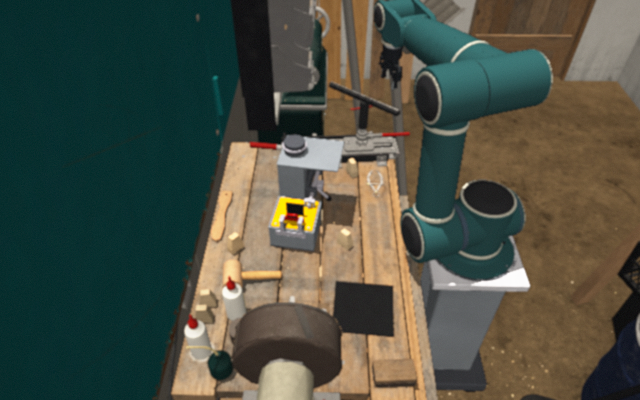

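View pics/top0.png

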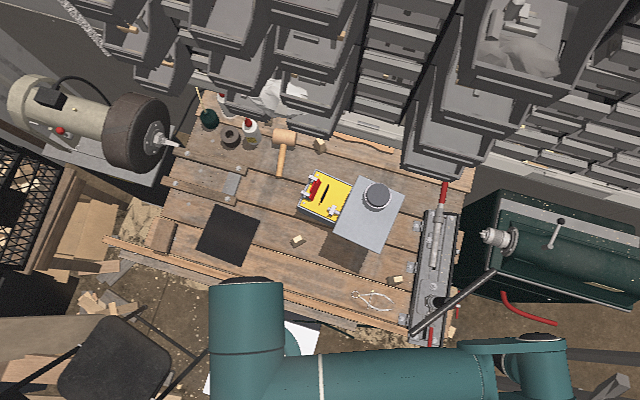

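The top view shows the cover (yellow, ~(325,195)), the visor (~(368,213)) and the mat (~(228,235)). The scene view shows the box front facing the robot at ~(297,215). Next I'll measure these.

```bash
cat > h.py <<'E'
from bench import *
import cv2,numpy as np
from scipy.spatial.transform import Rotation as R
np.set_printoptions(precision=4,suppress=True)
def ray(f,p):
    T=f["cam_to_world"];d=T[:3,:3]@np.linalg.solve(f["mtx"],[p[0],p[1],1.]);return T[:3,3],d
def plane(f,p,z):
    o,d=ray(f,p);return o+d*(z-o[2])/d[2]
def proj(f,P):
    T=np.linalg.inv(f["cam_to_world"]);c=T[:3,:3]@np.asarray(P)+T[:3,3];u=f["mtx"]@c;return u[:2]/u[2]
def big(m):
    c,_=cv2.findContours(m.astype(np.uint8),cv2.RETR_EXTERNAL,cv2.CHAIN_APPROX_NONE);return max(c,key=cv2.contourArea)
def rectw(f,m,z):
    c=big(m)[:,0,:]
    w=np.array([plane(f,p,z)[:2] for p in c]);r=cv2.minAreaRect((w*1000).astype(np.float32))
    return c.mean(0),np.array(r[0]),np.array(r[1]),r[2]
E
python3 - <<'E'
from h import *
for n in("top","scene"):
    f=optics.grab_frame(n);im=f["image"];hsv=cv2.cvtColor(im,cv2.COLOR_BGR2HSV);h,s,v=cv2.split(hsv)
    yel=(h>20)&(h<35)&(s>150)&(v>120)
    print(n,"yellow",rectw(f,cv2.morphologyEx(yel.astype(np.uint8),cv2.MORPH_CLOSE,np.ones((15,15))),.095))
    dark=(v<50); m=np.zeros_like(dark); 
    if n=="top": m[195:275,185:270]=1
    else: m[275:340,325:400]=1
    print("mat",rectw(f,dark&m,.004))
    if n=="top":
        g=(s<40)&(v>90)&(v<200);m[:]=0;m[170:255,325:410]=1
        print("visor",rectw(f,cv2.morphologyEx((g&m).astype(np.uint8),cv2.MORPH_CLOSE,np.ones((9,9))),.235))
t=optics.grab_frame("top")["image"];s=optics.grab_frame("scene")["image"]
a=cv2.resize(t[160:260,290:410],None,fx=5,fy=5,interpolation=cv2.INTER_CUBIC)
b=cv2.resize(s[130:260,255:365],None,fx=5,fy=5,interpolation=cv2.INTER_CUBIC)[:600]
cv2.imwrite("pics/a.png",a);cv2.imwrite("pics/b.png",cv2.resize(s[130:260,255:365],None,fx=4.6,fy=4.6,interpolation=cv2.INTER_CUBIC))
E
```

```text
top yellow (array([325.0563, 195.6056]), array([591.7263, -46.5092]), array([134.6388, 134.048 ]), 81.50462341308594)
mat (array([239.141 , 258.7949]), array([304.4159, 182.0826]), array([42.999 , 88.0526]), 49.043861389160156)
visor (array([365.6171, 209.3717]), array([ 557.7243, -178.8072]), array([197.8142, 257.227 ]), 81.2552261352539)
scene yellow (array([295.2803, 213.7576]), array([590.8038, -43.6795]), array([138.1423, 134.3311]), 81.16651916503906)
mat (array([364.4604, 308.2772]), array([373.5149, 257.5807]), array([171.5012, 171.2037]), 85.81893157958984)
```

View pics/a.png

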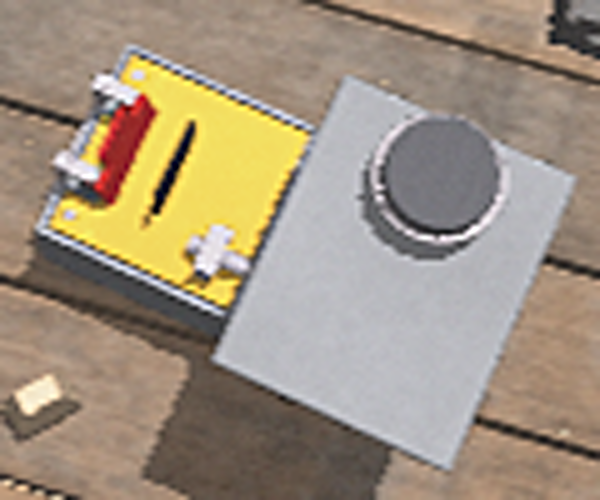

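View pics/b.png

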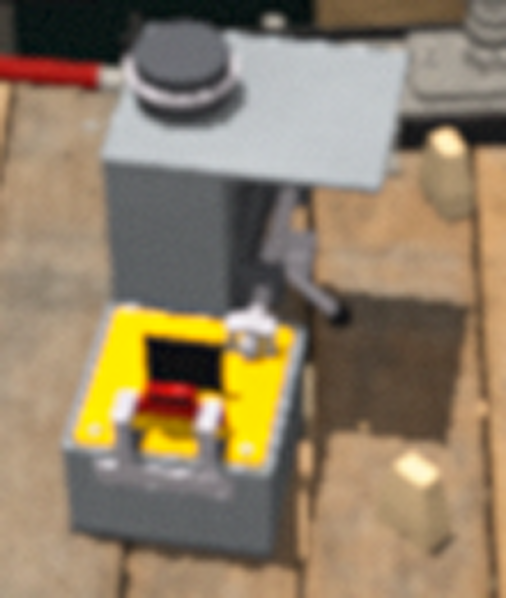

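Crops: top-view visor corners are at px (332.6,232), (380,253.6), (405,196) and (359.4,175). The handle ball is at scene px ≈(329,198.5) and block_c at (345,235). Next I'll check the pose against those points and the mat.

Run:
```python
from h import *
t=optics.grab_frame("top");s=optics.grab_frame("scene")
for yaw in(-8.6,):
    Rz=R.from_euler('z',yaw,degrees=True).as_matrix();o=np.array([.5913,-.0451,0])-Rz@[-.010,.075,0]
    print(o)
    W=lambda x,y,z:o+Rz@np.array([x,y,z])/1000
    P=[plane(t,p,.235) for p in[(332.6,232),(380,253.6),(405,196),(359.4,175)]]
    for p in P: print("visor corner box",(Rz.T@(p-o))*1000)
    print("front angle",np.degrees(np.arctan2(*(P[0]-P[1])[[1,0]]))-90,np.degrees(np.arctan2(*(P[3]-P[0])[[1,0]])))
    print("ball pred",proj(s,W(-103,-55,54)),"land",proj(s,W(-60,-81,89)))
    print("spigot top pred top",proj(t,W(20,-80,275)), "catch",proj(t,W(-40,149,131)),proj(t,W(20,149,131)))
    ball=plane(s,(329.3,198.5),.054);print("ball meas box",(Rz.T@(ball-o))*1000)
    bc=plane(s,(255+415/4.6,130+465/4.6),.063);print("block c top",bc,(Rz.T@(bc-o))*1000)
for n,f,r in(("top",t,(190,280,180,275)),("scene",s,(270,345,320,405))):
    g=cv2.cvtColor(f["image"],cv2.COLOR_BGR2GRAY);print(n,g[r[0]:r[1]:9,r[2]:r[3]:9])
    m=np.zeros(g.shape,bool);m[r[0]:r[1],r[2]:r[3]]=1
    print("mat",rectw(f,cv2.morphologyEx(((g<48)&m).astype(np.uint8),cv2.MORPH_OPEN,np.ones((5,5))),.004))
```

```text
[ 0.59   -0.1208  0.    ]
visor corner box [-135.2152   -5.7384  235.    ]
visor corner box [-133.7659 -161.2415  235.    ]
visor corner box [  61.9582 -160.7899  235.    ]
visor corner box [ 63.4943  -6.1466 235.    ]
front angle -8.0660249505396 -8.717711040938509
ball pred [328.5548 198.1243] land [317.8487 184.5359]
spigot top pred top [377.4656 193.9946] catch [301.4894 191.6005] [309.1788 176.0773]
ball meas box [-105.8913  -53.565    54.    ]
block c top [0.4245 0.004  0.063 ] [-182.248    98.6122   63.    ]
top [[ 31 131 105 117 140 145 162 142 155 144 131]
 [150 153 155 145 118 189 138 139 144 138 135]
 [155 152 150 145  51  41 140 133 130 133 140]
 [127 138 135 143  51  50  49  50  99 130 145]
 [143 162 137  54  55  51  50  48  52 154 140]
 [152 130 160  53  53  59  58  55  55 152 145]
 [169 153  39  49  51  52  56  62 100 124 149]
 [147 157 142  44  53  49  45  52 143 159 155]
 [160 178  79 167 141 142  52 134 172 164 142]
 [154 162 191 154 173 129 157 161 161 150 159]]Traceback (most recent call last):
  File "<stdin>", line 17, in <module>
  File "h.py", line 14, in rectw
    c=big(m)[:,0,:]
      ~~~^^^
  File "h.py", line 12, in big
    c,_=cv2.findContours(m.astype(np.uint8),cv2.RETR_EXTERNAL,cv2.CHAIN_APPROX_NONE);return max(c,key=cv2.contourArea)
                                                                                            ~~~^^^^^^^^^^^^^^^^^^^^^^^
ValueError: max() iterable argument is empty
```

The box pose holds: visor x is within 1 to 2 mm of nominal, y within 3 to 5 mm, and the ball prediction is within 1 px. Next come the mat and an IK check of the planned poses.

```bash
cat >> h.py <<'E'
YAW=-8.6
Rz=R.from_euler('z',YAW,degrees=True).as_matrix()
O=np.array([.5897,-.1217,0])
W=lambda x,y,z:O+Rz@np.array([x,y,z])/1000
def quat(tilt,s=1,yaw=YAW):
    t=np.radians(tilt);z=np.array([np.sin(t),0,-np.cos(t)]);y=np.array([0,s,0.]);M=np.c_[np.cross(y,z),y,z]
    return (R.from_euler('z',yaw,degrees=True)*R.from_matrix(M)).as_quat()
def tcp(P,q,ahead): return P-R.from_quat(q).as_matrix()[:,2]*ahead
def ball(th,y,):
    a=np.pi/4-th;return W(-50-75*np.cos(a),y,107-75*np.sin(a))
E
python3 - <<'E'
from h import *
t=optics.grab_frame("top");s=optics.grab_frame("scene")
for n,f,r in(("top",t,(200,275,190,262)),("scene",s,(270,345,320,405))):
    g=cv2.cvtColor(f["image"],cv2.COLOR_BGR2GRAY)
    m=np.zeros(g.shape,bool);m[r[0]:r[1],r[2]:r[3]]=1
    thr=90 if n=="top" else 60
    print("mat",rectw(f,cv2.morphologyEx(((g<thr)&m).astype(np.uint8),cv2.MORPH_OPEN,np.ones((7,7))),.004))
    if n=="scene":print(g[270:345:9,320:405:9])
for s_ in(1,-1):
  for tl in(35,40,45):
    q=quat(tl,s_)
    for th,y in((0,-55),(.88,-55),(.88,-105),(0,-105)):
        print(s_,tl,th,y,solver.inverse_kinematics(tcp(ball(th,y),q,.005),q))
  q=quat(0,s_);print("cover",solver.inverse_kinematics(W(-10,96,131),q),solver.inverse_kinematics(W(-10,96,260),q))
  print("mat",solver.inverse_kinematics(np.array([.375,.258,.06]),q))
E
```

```text
mat (array([227.4483, 234.9425]), array([372.8879, 254.579 ]), array([179.5334, 179.8174]), 85.87247467041016)
mat (array([364.0049, 308.439 ]), array([373.8674, 257.2155]), array([173.8655, 173.0025]), 85.76396942138672)
[[208 152 146 152 160 167 154 169 166 168]
 [128 144 146 163 161 159 154 181 177 149]
 [122 149  36  36  36  36  34  36  73 130]
 [142 157  34  39  39  38  39  39  63 154]
 [122 143  39  34  38  38  36  38  63 160]
 [ 81  70  38  35  39  39  38  36  54 176]
 [ 76  73  48  37  38  36  37  39  48 176]
 [ 70  68  40 129  67  44  37  34  41 163]
 [ 65  65  39 148 139 116 178 140 165 162]]
1 35 0 -55 [-0.4721 -0.4839  2.3654  0.2876  0.6943 -2.0611]
1 35 0.88 -55 [-0.4928 -0.6298  2.348   0.2578  0.857  -2.026 ]
1 35 0.88 -105 [-0.6281 -0.5749  2.317   0.3511  0.8744 -2.2029]
1 35 0 -105 [-0.601  -0.4342  2.3337  0.3897  0.7181 -2.2483]
1 40 0 -55 [-0.49   -0.5222  2.4144  0.3807  0.6147 -2.1513]
1 40 0.88 -55 [-0.513  -0.6793  2.3986  0.3289  0.7847 -2.0908]
1 40 0.88 -105 [-0.6543 -0.6175  2.3654  0.4428  0.8108 -2.2865]
1 40 0 -105 [-0.6244 -0.4668  2.3805  0.5066  0.
[... 653 characters left out ...]
337  0.3897  0.7181  0.8933]
-1 40 0 -55 [-0.49   -0.5222  2.4144  0.3807  0.6147  0.9902]
-1 40 0.88 -55 [-0.513  -0.6793  2.3986  0.3289  0.7847  1.0508]
-1 40 0.88 -105 [-0.6543 -0.6175  2.3654  0.4428  0.8108  0.8551]
-1 40 0 -105 [-0.6244 -0.4668  2.3805  0.5066  0.6499  0.7801]
-1 45 0 -55 [-0.5084 -0.5546  2.4618  0.5047  0.5385  0.869 ]
-1 45 0.88 -55 [-0.5341 -0.7254  2.4486  0.4161  0.7146  0.9703]
-1 45 0.88 -105 [-0.6813 -0.6557  2.4131  0.5519  0.7521  0.7545]
-1 45 0 -105 [-0.6484 -0.4927  2.4255  0.6536  0.5894  0.6365]
cover [-0.0854  0.002   1.7614 -0.      1.3782  1.6355] [-0.0854 -0.0602  1.6107 -0.      1.5911  1.6355]
mat [ 0.5466 -0.2575  2.1167 -0.      1.2824  2.2675]
```

Run:
```python
from h import *
q=quat(40,-1)
B=ball(0,-55);print(B)
bot.move_pose(tcp(B,q,.14),q)
fingers.command_gripper(.6,30)
print(get_time(),get_eef_pos(),tcp(B,q,.14))
print("hit",bot.movel(tcp(B,q,.005),speed=.12,guard=8),get_time(),get_contact_force(),get_eef_pos()-tcp(B,q,.005))
s=optics.grab_frame("scene")["image"]
cv2.imwrite("pics/c.png",cv2.resize(s[130:260,265:405],None,fx=4.6,fy=4.6,interpolation=cv2.INTER_CUBIC))
```

```text
[ 0.4796 -0.1607  0.054 ]Traceback (most recent call last):
  File "<stdin>", line 4, in <module>
bench.PlanningError: the arm cannot take that pose within its joint ranges
```

Run:
```python
from h import *
B=ball(0,-55)
for tl in(35,38,40):
    q=quat(tl,-1);print(tl,[(d,solver.inverse_kinematics(tcp(B,q,d),q) is not None) for d in(.05,.06,.07,.08,.09,.1,.11,.12)],
     [(dx,solver.inverse_kinematics(tcp(B+Rz@[dx,0,.09],q,.005),q)) for dx in(-.04,-.07)])
```

```text
35 [(0.05, True), (0.06, True), (0.07, True), (0.08, True), (0.09, True), (0.1, True), (0.11, True), (0.12, True)] [(-0.04, array([-0.5125, -0.715 ,  2.344 ,  0.253 ,  0.9483,  1.1201])), (-0.07, array([-0.5498, -0.8183,  2.394 ,  0.2668,  1.0094,  1.0931]))]
38 [(0.05, True), (0.06, True), (0.07, True), (0.08, True), (0.09, True), (0.1, True), (0.11, False), (0.12, False)] [(-0.04, array([-0.5259, -0.7483,  2.3745,  0.2908,  0.9078,  1.0872])), (-0.07, None)]
40 [(0.05, True), (0.06, True), (0.07, True), (0.08, True), (0.09, True), (0.1, False), (0.11, False), (0.12, False)] [(-0.04, array([-0.5351, -0.7701,  2.3948,  0.3182,  0.8813,  1.0632])), (-0.07, None)]
```

Run:
```python
from h import *
q=quat(38,-1)
B=ball(0,-55)
bot.move_pose(tcp(B,q,.095),q)
fingers.command_gripper(.6,30)
print(get_time())
print("hit",bot.movel(tcp(B,q,.005),speed=.12,guard=8),get_time(),get_contact_force(),get_eef_pos()-tcp(B,q,.005))
s=optics.grab_frame("scene")["image"]
cv2.imwrite("pics/c.png",cv2.resize(s[130:260,265:405],None,fx=4.6,fy=4.6,interpolation=cv2.INTER_CUBIC))
```

```text
2.8083
hit False 3.7083 [ 0.7457  0.2434 -0.2528] [-0.     -0.      0.0004]
```

View pics/c.png

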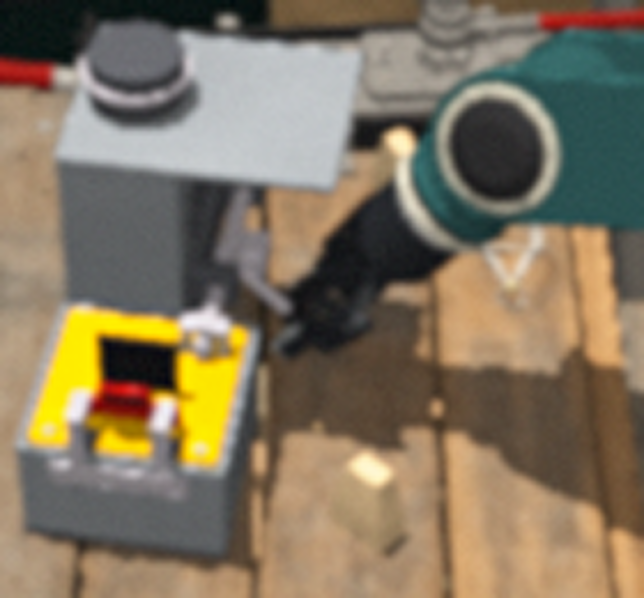

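The handle end (crop ~(285,305)) is between the fingers (~(310,325)). Next: grip it, lift along the arc and draw the bolt.

Run:
```python
from h import *
q=quat(38,-1)
fingers.command_gripper(0.0,35);bot.wait(.1)
print("width",get_width()*85,get_contact_force(),get_time())
if .15<get_width()<.35:
    f0=get_contact_force()
    for th in(.22,.44,.66,.88):
        bot.movel(tcp(ball(th,-55),q,.005),speed=.08)
        print(th,get_contact_force(),get_width()*85)
    print("stop",bot.movel(tcp(ball(.88,-106.5),q,.005),speed=.06,guard=25),get_contact_force(),get_width()*85,get_time(),Rz.T@(get_eef_pos()-O))
```

```text
width 17.434530792605518 [-10.2762 -17.359    2.0961] 4.2667
0.22 [ -2.873  -18.1964  -2.8045] 17.249845299761766
0.44 [ -2.8659 -17.6707  -1.7058] 17.39778572445212
0.66 [ -1.1607 -17.5561  -2.0907] 17.402827615444235
0.88 [ -1.7305 -16.925   -1.6465] 17.59807965937802
stop False [ 2.9084 -3.422  -1.7988] 17.37065163474382 6.7083 [-0.1277 -0.1065  0.1181]
```

Run:
```python
from h import *
q=quat(38,-1)
for y in(-107.5,-108.5,-109.5,-110.5,-111.5):
    bot.movel(tcp(ball(.88,y),q,.005),speed=.03)
    F=Rz.T@get_contact_force();print(y,F,(Rz.T@(get_eef_pos()-O))[1],get_width()*85)
    if F[1]>15: break
s=optics.grab_frame("scene")["image"]
cv2.imwrite("pics/d.png",cv2.resize(s[130:260,265:405],None,fx=4.6,fy=4.6,interpolation=cv2.INTER_CUBIC))
```

```text
-107.5 [ 2.8548  1.4892 -1.5739] -0.10719615568687389 17.370776053274046
-108.5 [ 3.1385  7.0065 -1.9985] -0.10790569400385448 17.42956669212557
-109.5 [ 4.489  14.4231 -1.3286] -0.10828713889597738 17.409085091570574
-110.5 [ 4.6148 21.5514 -2.1467] -0.10866504818987509 17.32753200206541
```

View pics/d.png

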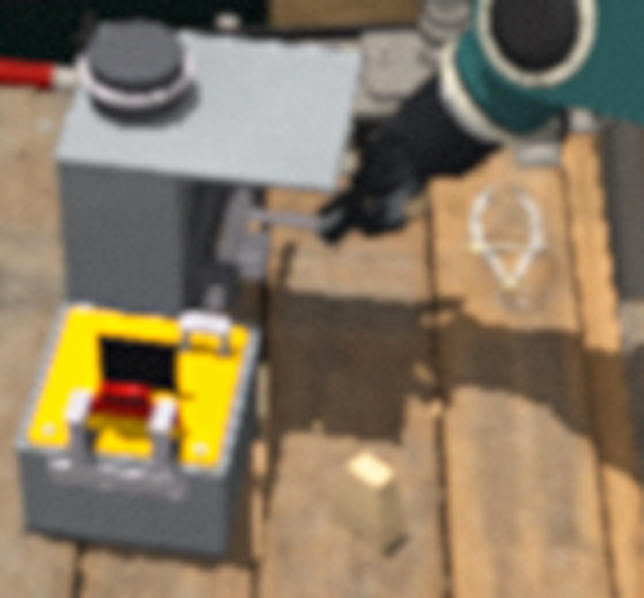

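The bolt is at its end stop: the force climbs about 7 N/mm, and the staple is empty in the view. The stop position implies the box is about 2.5 mm further to −y than I had it. Next: lower the handle, release it and back off.

Run:
```python
from h import *
q=quat(38,-1)
for th in(.88,.66,.44,.22,0.0):
    bot.movel(tcp(ball(th,-108.3),q,.005),speed=.08)
    print(th,Rz.T@get_contact_force())
fingers.command_gripper(.55);bot.wait(.2);print("released",get_contact_force(),get_time())
print(bot.movel(tcp(ball(0,-108.3),q,.075),speed=.12,guard=10))
bot.movel(get_eef_pos()+Rz@[-.03,0,.12],speed=.2) if solver.inverse_kinematics(get_eef_pos()+Rz@[-.03,0,.12],q) is not None else print("no")
fingers.command_gripper(1.0)
s=optics.grab_frame("scene")["image"];print(get_time(),get_eef_pos())
cv2.imwrite("pics/e.png",cv2.resize(s[130:260,265:405],None,fx=4.6,fy=4.6,interpolation=cv2.INTER_CUBIC))
```

```text
0.88 [ 3.7216  6.9512 -2.6393]
0.66 [-4.5424  6.1948 -0.8931]
0.44 [-3.6993  7.6331 -1.7025]
0.22 [0.9885 8.2797 2.0765]
0.0 [1.8399 8.2916 1.3532]
released [0.4032 0.5587 0.5629] 10.0333
False
12.05 [ 0.3964 -0.202   0.2325]
```

View pics/e.png

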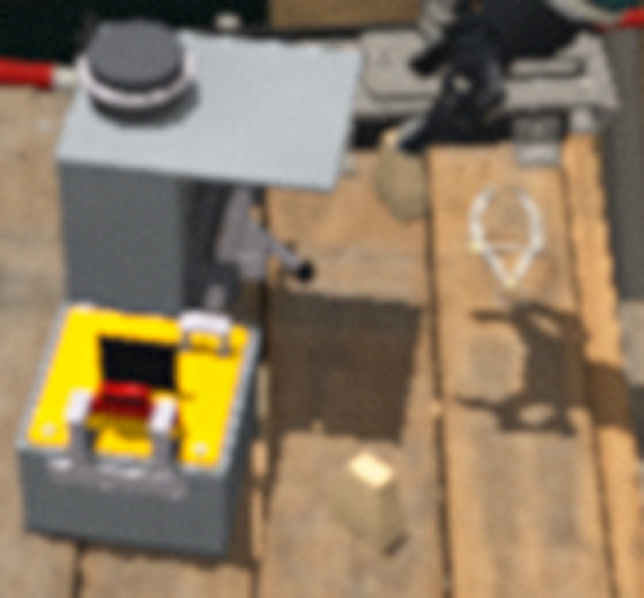

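The handle hangs in the −y notch: ball at crop ~(303,270), held by its own weight. Next, check the rib and tab position before the pinch.

Run:
```python
from h import *
t=optics.grab_frame("top");s=optics.grab_frame("scene")
inv=lambda p:(Rz.T@(p-O))*1000
for n,f,r in(("top",t,(170,215,305,345)),("scene",s,(190,240,270,320))):
    im=f["image"];hsv=cv2.cvtColor(im,cv2.COLOR_BGR2HSV);h,s_,v=cv2.split(hsv)
    m=np.zeros(h.shape,bool);m[r[0]:r[1],r[2]:r[3]]=1
    red=m&((h<8)|(h>172))&(s_>150)&(v>70);blk=m&(v<60)
    for k,mm in(("red",red),("blk",blk)):
        c=big(mm);x=c[:,0,:];w=np.array([inv(plane(f,p,.145)) for p in x])
        print(n,k,cv2.boundingRect(c),"box at z145: x",w[:,0].min(),w[:,0].max(),"y",w[:,1].min(),w[:,1].max())
    print(n,"pred rib top",proj(f,W(-40,80,145)),proj(f,W(20,80,145)))
q=quat(0,-1)
for z in(260,131):print(solver.inverse_kinematics(W(-10,96,z),q))
```

```text
top red (308, 179, 13, 22) box at z145: x -55.185729788086505 19.971849725951127 y 103.99566803125259 127.61379161110914
top blk (321, 185, 8, 18) box at z145: x -47.18698245565885 15.425173096791866 y 73.92466039023289 80.02639366712793
top pred rib top [320.3515 199.3615] [327.9921 183.5364]
scene red (285, 212, 13, 9) box at z145: x -31.894513482492552 7.203173157810095 y 123.7872247133805 153.82945138406546
scene blk (287, 204, 16, 10) box at z145: x -43.18110477513091 12.47208667725283 y 86.78960373601775 123.26927155602915
scene pred rib top [303.4416 204.0267] [285.3297 201.7963]
[-0.0854 -0.0602  1.6107 -0.      1.5911  1.6355]
[-0.0854  0.002   1.7614 -0.      1.3782  1.6355]
```

Run:
```python
from h import *
q=quat(0,-1)
G=lambda c,z,x=-12:tcp(W(x,75+c,z),q,.003)
p=W(-190,99,300)
bot.move_pose(p,q)
bot.move_pose(G(24,250),q)
print(get_time(),get_width())
f0=get_contact_force()
print("down",bot.movel(G(24,131),speed=.1,guard=6),get_eef_pos()-G(24,131),get_time())
print("touch",bot.movel(G(48,131),speed=.02,guard=3),(Rz.T@(get_eef_pos()-O))*1000,Rz.T@get_contact_force(),get_time())
for n in("top","scene"):
    f=optics.grab_frame(n)["image"];c=f[140:240,270:390] if n=="top" else f[140:240,240:360]
    cv2.imwrite(f"pics/f_{n}.png",cv2.resize(c,None,fx=3.3,fy=3.3,interpolation=cv2.INTER_CUBIC))
cv2.imwrite("pics/f.png",np.hstack([cv2.imread("pics/f_top.png"),cv2.imread("pics/f_scene.png")]))
```

```text
13.975 1.0010385302263383
down False [ 0.0003 -0.      0.0007] 15.3167
touch True [-12.0276 119.3409 133.7817] [ 0.8181 -1.1699  0.8989] 16.2667
```

View pics/f.png

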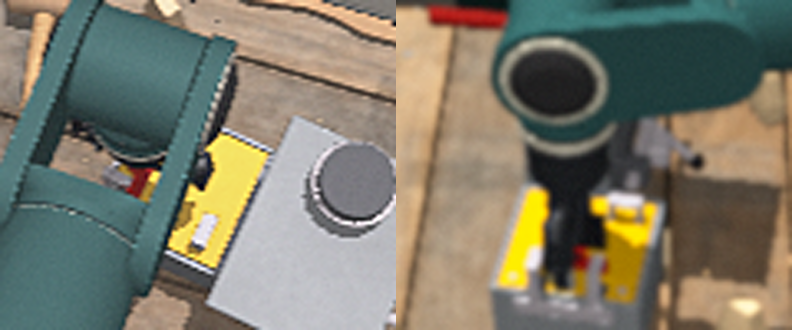

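Left: the −y finger stands just behind the rib. Right: the +y finger is between the catch brackets. The touch puts the rib face at cover y ≈ 1.8, against 2 nominal. Next: centre, squeeze and lift slightly.

Run:
```python
from h import *
q=quat(0,-1)
G=lambda c,z,x=-12:tcp(W(x,75+c,z),q,.003)
print(bot.movel(G(20,131),speed=.06,guard=6),get_eef_pos()-G(20,131))
fingers.command_gripper(0.0,45);bot.wait(.2)
print("width",get_width()*85,Rz.T@get_contact_force(),get_time())
if get_width()*85<40:
    print("lift",bot.movel(G(20,141),speed=.03,guard=15),Rz.T@get_contact_force(),get_width()*85)
```

```text
False [-0.     -0.0003 -0.    ]
width 33.80579206214474 [-1.8693 -8.6047 12.6684] 17.65
lift True [-0.0079 -2.1761 -2.1989] 34.01714001697435
```

Run:
```python
from h import *
q=quat(0,-1)
G=lambda c,z,x=-12:tcp(W(x,75+c,z),q,.003)
print(get_eef_pos()-G(20,131))
print("lift",bot.movel(G(20,151),speed=.03,guard=10),Rz.T@get_contact_force(),get_width()*85,get_eef_pos()-G(20,151))
f=optics.grab_frame("scene")["image"][130:260,235:375]
cv2.imwrite("pics/g.png",cv2.resize(f,None,fx=4.5,fy=4.5,interpolation=cv2.INTER_CUBIC))
```

```text
[-0.0001 -0.0008  0.0018]
lift False [ 0.4198 -0.0053 -3.8633] 33.86937327678553 [-0.0001  0.0001 -0.0001]
```

View pics/g.png

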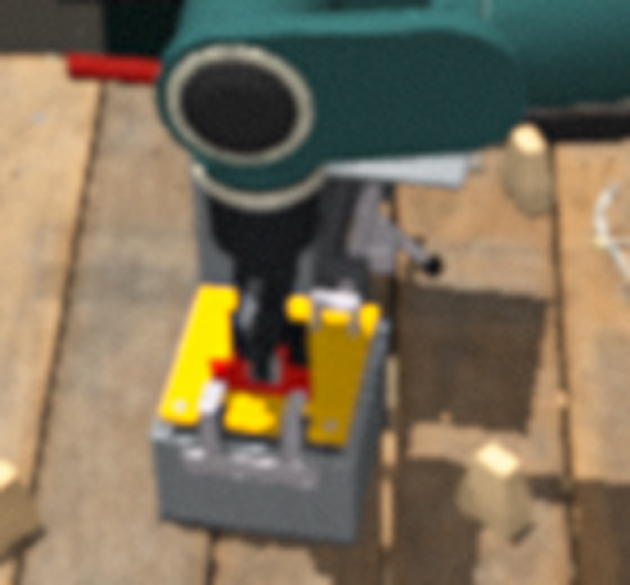

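The cover is free: the wrist reads −3.9 N, which matches its weight, and the tab is still pressed. Carry it to the mat.

Run:
```python
from h import *
q=quat(0,-1)
bot.movel(tcp(W(-12,95,290),q,.003),speed=.15)
Y=-4.2;qm=quat(0,-1,Y);Rm=R.from_euler('z',Y,degrees=True).as_matrix()
M=lambda z:np.array([.373,.2555,0])+Rm@[-.002,.020,0]+[0,0,z]
bot.move_pose(M(.26),qm);print(get_time(),get_width()*85,get_contact_force())
bot.movel(M(.09),speed=.12);bot.wait(.2);print(get_contact_force())
print("touch",bot.movel(M(.040),speed=.015,guard=3),get_eef_pos(),get_contact_force(),get_time())
for n in("top","scene"):
    f=optics.grab_frame(n)["image"];c=f[170:290,170:290] if n=="top" else f[250:350,310:430]
    cv2.imwrite(f"pics/h_{n}.png",cv2.resize(c,(396,396),interpolation=cv2.INTER_CUBIC))
cv2.imwrite("pics/h.png",np.hstack([cv2.imread("pics/h_top.png"),cv2.imread("pics/h_scene.png")]))
```

```text
21.1417 34.076592983853125 [-0.0839  0.48   -3.2701]
[ 0.4787  1.268  -3.0398]
touch True [0.3725 0.2755 0.0525] [-1.4147 -1.8478  5.9188] 25.1417
```

View pics/h.png

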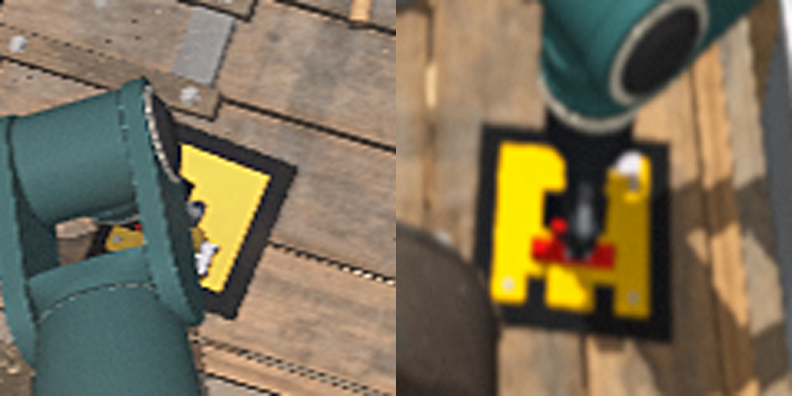

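The cover is square on the mat with an even dark border, and it touched at TCP z 52.5 mm (51 expected). Release, retreat and check.

```bash
python3 - <<'E'
from h import *
fingers.command_gripper(1.0);bot.wait(.3);print(get_width(),get_contact_force())
p=get_eef_pos()
print(bot.movel(p+[0,0,.03],speed=.05,guard=5),bot.movel(p+[0,0,.2],speed=.15))
q=get_eef_rot();bot.move_pose([.36,0.02,.45],q) if solver.inverse_kinematics([.36,.02,.45],q) is not None else print("stay")
print(get_time(),get_contact_force())
for n in("top","scene"):
    f=optics.grab_frame(n);im=f["image"];cv2.imwrite(f"pics/i_{n}.png",im)
    h,s,v=cv2.split(cv2.cvtColor(im,cv2.COLOR_BGR2HSV));m=(h>20)&(h<35)&(s>150)&(v>100)
    print(n,rectw(f,cv2.morphologyEx(m.astype(np.uint8),cv2.MORPH_CLOSE,np.ones((15,15))),.012))
E
python3 -c "
import cv2,numpy as np
s=cv2.imread('pics/i_scene.png');t=cv2.imread('pics/i_top.png')
a=cv2.resize(s[130:350,185:405],(400,400));b=cv2.resize(t[90:310,190:410],(400,400));cv2.imwrite('pics/i.png',np.hstack([a,b]))"
```

```text
1.0021022395383652 [0.305  0.5301 0.2407]
False False
29.3583 [ 0.1815  0.2935 -0.4782]
top (array([237.8649, 251.1081]), array([327.3722, 197.6081]), array([25.5436, 49.889 ]), 86.2248306274414)
scene (array([363.3614, 305.512 ]), array([373.726 , 252.3872]), array([142.729, 142.38 ]), 85.74261474609375)
```

View pics/i.png

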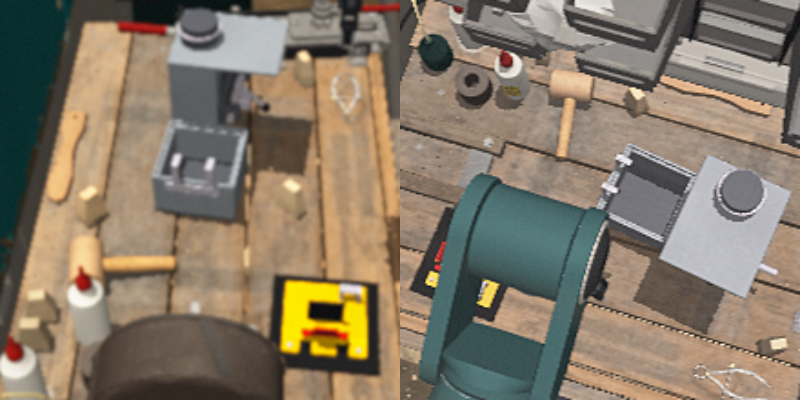

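```bash
python3 -c "
from h import *
bot.wait(.3);print(workorder.finish_job(),get_time())"
```

```text
the job is handed in; nothing more can be done
the job is handed in; nothing more can be done
```

The dust box is open and the job was handed in at about 30 s of the 62 s allowed. It reported no verdict.

- **Bolt:** I lifted the handle, drew the bolt to its end stop (force climbed about 7 N/mm there, peaking near 22 N) and lowered the handle into the other notch. The picture after release shows it hanging there, clear of the staple.
- **Cover:** I pinched the tab against the rib and lifted. The wrist read about 3.9 N, close to the cover's 3.4 N weight, so it was free of the catches. I carried it to the mat and set it down under a force guard, so it was not dropped.
- **Last picture:** The chamber is open and the handle is still in its notch. The cover lies flat and square on the mat, about 0 mm off centre in x and 5 mm in y. The loose things look untouched by eye; I did not measure them.

**Checks that disagreed or failed**
- **Box position:** The bolt forces put the box about 2.5 mm further to −y than my estimate, while touching the rib matched the estimate to 0.2 mm. Both were within what the grips could take.
- **Gripper width:** It read about 2 mm under nominal on the ball and on the pinched tab, which looks like a reading offset.
- **Final cover measurement:** The top camera's was useless because the arm hid the cover, so the centring figure comes from the scene camera alone. In that view the cover measured 142 mm instead of 136 mm, so the 5 mm is approximate.
- **Lift guard:** The first lift stopped on its force guard as the downward grip pressure relaxed. The second went through cleanly.

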